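# Run a fingertip along the coin organiser to fold its lids shut

### The arm

A 6-joint arm with a two-finger parallel gripper is mounted at the origin on a cart in front of the work surface, level with it; the furniture and walls round the work are solid. World frame = base frame: x ahead of the robot, y to its left, z up, the work surface at z = 0. Lengths are in m, angles in degrees, forces in N, time in s.
With the tool pointing down it reaches from about 0.4 to 0.825 m from the base axis. Payload 7 kg.
Tool frame: the origin (TCP) lies midway between the tips of the shut fingers; the grasp point (between the pads) lies 19 mm behind it; z points along the fingers, y is the line along which they close (so a half turn about z gives the same grasp; the last joint's range is limited). The gripper opens to 88 mm and grips with 3 to 60 N. Pads are 19 mm wide; open, the fingers measure 130 mm over their backs; the gripper's body (78 mm by 193 mm) begins 47 mm behind the grasp point.
Start: joints at [-58.321, 20.546, 0.682, 0, -70.136, -16.507], TCP at [0.177, -0.651, 0.227] pointing down, gripper open.
Joint ranges: [-176.03, 176.03], [-82.01, 121.73], [-58.28, 71.71], [-173.87, 95.51], [-174.79, -0.11], [-173.66, 173.66]. Speed limits (degrees/s): [136.94, 136.94, 172.46, 180, 180, 180].

### API

Orientations are given as a 3x3 rotation matrix whose columns are the frame's x, y, z axes.
In Python, from rig import robot gives the robot as it stands. Calls block until the motion is done:
- robot.goto(position, orientation): joint-space move of the TCP to a pose.
- robot.servo_line(position, ori=None, speed=0.15): straight line of the TCP; ori=None keeps the orientation; speed is the mean speed in m/s.
- robot.movej(angles): joint-space move.
- robot.move_gripper(opening): opening from 0.0 (shut) to 1.0 (fully open); the grip force is fixed at half the most; returns when the fingers have stopped.
- robot.dwell(seconds).
- robot.ik(position, orientation): joint angles nearest the present ones, or None.
- robot.grab_frame(name): name is "side" or "top" or "wrist"; returns (picture, depth): 480x640x3 uint8, red, green, blue; 480x640 float32, m along the optical axis (not along the pixel's ray), 0 where there is no reading.
- robot.camera_info(name): a dict with "vfov" (degrees; the focal length in pixels is half the picture's height over the tangent of half this angle, whatever the lens; pixels are square), "cx", "cy" (the principal point, pixels), "view" (4x4, takes a point from world to camera coordinates); the wrist camera has in their place "T_tool_cam" (4x4, takes a point from camera to tool coordinates, whose origin is the TCP and whose axes are the flange's). Camera axes: x right, y down, z forward; pixel columns grow to the right and rows downward; lengths in m; the calibration is good to about 2 mm. A picture is of the moment at which its call begins: read the wrist's pose just before it. camera_info takes no time and is no camera call.
A pose or a line that the arm cannot do raises robot.Unreachable and nothing moves.
- robot.job_done(): hands the job in; it is judged then, once.
Readings, each from a call of its own:
- robot.read_t(): time.
- robot.read_qpos(): joint angles.
- robot.read_qvel(): joint speeds.
- robot.read_effort(): joint torques, N m.
- robot.read_position(): TCP position.
- robot.read_tcp_rot(): TCP orientation.
- robot.read_force(): force on the tool from outside, world axes, zero at the start.
- robot.read_ft_torque(): the same for the moment, N m.
- robot.read_grip_width(): opening from 0.0 (shut) to 1.0 (fully open).
- robot.read_finger_force(): force on a finger pad.
Only numpy, scipy, OpenCV 4.12 (cv2) and the standard library are available. Lean on these libraries where they do the work, as an engineer would, in place of code of your own. Each camera call takes 0.05 s, during which the arm holds its last target. There are 200 camera calls.

### The job

Run your fingertips lightly along the top of the coin organiser's row of open flip lids, beginning at the hinge side of the leftmost lid and going on to the right, so that the lids fold down one after another from left to right and all five end up shut flat. The hinges are stiff, so keep the fingertips close along the lids' tops until each is fully down; do not grasp, lift, press hard on or shove the organiser, and leave the other things on the counter where they are.

Things in the scene. Friction and masses are not known exactly. Their poses are not given: they have to be found in the camera images.
- organiser: Coin organiser standing loose on the counter: a flat grey plastic box, 66 mm wide (its x) and 216 mm long (its y), with a single row of five coin compartments along its length, each with its own white flip lid. Origin at the centre of its underside, z up. Weighs about 0.9 kg, on small rubber feet. The lids at rest shut form one flat top, 37 mm above the counter.
- row_start (a point): Start of the row of lids: middle of the hinge line of the first lid (at the organiser's +y end, on the robot's left), at the height of the shut lids' top face; organiser frame (0, 105, 37) mm.
- row_end (a point): End of the row: middle of the free edge of the fifth lid when shut (the -y end, on the robot's right), at the height of the shut lids' top face; organiser frame (0, -105, 37) mm.
- lid1 (a joint): Hinge of the first lid from the organiser's +y end, rad: 0 = shut flat, 1.57 = upright, stop at 2.0 (leaning back towards +y). Stiff hinge (about 0.008 N m of friction): the lid stays at whatever angle it is left, does not fall shut by itself and has no catch; pushing it towards -y lays it down, free edge to -y.
- lid2 (a joint): Hinge of the second lid from the organiser's +y end, rad: 0 = shut flat, 1.57 = upright, stop at 2.0 (leaning back towards +y). Each lid is a plate 64 mm across the row, 40 mm along it, 3 mm thick, hinged at the +y edge of its compartment. Stiff like the first.
- lid3 (a joint): Hinge of the third lid from the organiser's +y end, rad: 0 = shut flat, 1.57 = upright, stop at 2.0 (leaning back towards +y). Hinge lines of the five lids: 105, 63, 21, -21, -63 mm along the organiser's y, 34 mm above the counter. Stiff like the first.
- lid4 (a joint): Hinge of the fourth lid from the organiser's +y end, rad: 0 = shut flat, 1.57 = upright, stop at 2.0 (leaning back towards +y). Lids start standing open at 1.2 to 1.9 rad. Stiff like the first.
- lid5 (a joint): Hinge of the fifth lid from the organiser's +y end, rad: 0 = shut flat, 1.57 = upright, stop at 2.0 (leaning back towards +y). A shut lid is rigid and does not give: skim it, do not bear down. Stiff like the first.
- bell: Desk bell, 66 mm across and 50 mm tall, bystander. Origin at the centre of its underside.
- packet: Small upright card packet, 21 x 24 x 47 mm, light and easily knocked over, bystander. Origin at the centre of its underside.
- scale: Flat pocket scale, 118 x 68 x 18 mm, bystander beyond the organiser. Origin at the centre of its underside.
- pen: Marker pen lying flat, 136 mm long (its y) and 11 mm thick, bystander between robot and organiser. Origin under its middle.

How it is judged (in metres and radians):
On the way, in this order (a step that is already met when the one before it is completed fails the run):
1. the first lid from the left is laid down shut (within 0.15 rad) with the fingers still touching the organiser or a lid (value of joint lid1 below 0.15 rad and contact force between the fingers and organiser above 0.05 N), for 0.02 s.
2. the second lid from the left is laid down shut (within 0.15 rad) with the fingers still touching the organiser or a lid (value of joint lid2 below 0.15 rad and contact force between the fingers and organiser above 0.05 N), for 0.02 s.
3. the third lid from the left is laid down shut (within 0.15 rad) with the fingers still touching the organiser or a lid (value of joint lid3 below 0.15 rad and contact force between the fingers and organiser above 0.05 N), for 0.02 s.
4. the fourth lid from the left is laid down shut (within 0.15 rad) with the fingers still touching the organiser or a lid (value of joint lid4 below 0.15 rad and contact force between the fingers and organiser above 0.05 N), for 0.02 s.
5. the fifth lid from the left is laid down shut (within 0.15 rad) with the fingers still touching the organiser or a lid (value of joint lid5 below 0.15 rad and contact force between the fingers and organiser above 0.05 N), for 0.02 s.
At the end, for the whole second after the job is handed in: All five lids are shut to within 0.15 rad (free edge at most 6 mm up), the organiser stands flat and at rest within 30 mm of where it started, and bell, packet, scale and pen are within 20 mm of where they were (value of joint each of lid1, lid2, lid3, lid4, lid5 below 0.15 rad and distance of organiser from where it was at the start of the episode below 0.03 m and angle between organiser's own z axis and vertical below 0.05 rad and linear speed of organiser below 0.01 m/s and distance of each of bell, packet, scale, pen from where it was at the start of the episode below 0.02 m); the robot touches nothing.
It fails at once if the organiser is lifted or tipped (10 mm up or 0.1 rad) (height (world z) of organiser above 0.01 m or angle between organiser's own z axis and vertical above 0.1 rad).
It fails at once if the organiser is shoved more than 30 mm (distance of organiser from where it was at the start of the episode above 0.03 m).
It fails at once if the fingers press on the organiser with more than 25 N (contact force between the fingers and organiser above 25 N).
It fails at once if bell, packet, scale or pen is moved more than 20 mm, lifted or knocked over (distance of any of bell, packet, scale, pen from where it was at the start of the episode above 0.02 m or angle between packet's own z axis and vertical above 0.5 rad).
It also fails if it takes over 40 s, if anything falls off the work surface, if the arm or the gripper's body presses on something with over 40 N, if the wrist force passes 120 N, or if a joint passes its speed limit or range.

## Working session

There is one attempt and no reset: what is moved stays moved. The work goes in short steps, each a Python script; the robot and the scene stay as the last script left them, time stands still between calls to the robot, and variables do not carry over. Pictures are saved under pics/ and viewed, at most 10 in all, crops included, and the job is handed in when it is done.

```bash
mkdir -p pics; cat > h.py <<'E'
import numpy as np, cv2
from rig import robot
def cam(n):
    i=robot.camera_info(n); f=240/np.tan(np.radians(i['vfov'])/2); return f,i['cx'],i['cy'],i
def cloud(n,d):
    f,cx,cy,i=cam(n); v,u=np.mgrid[0:480,0:640]
    P=np.stack([(u-cx)/f*d,(v-cy)/f*d,d,np.ones_like(d)],-1)
    return (P@np.linalg.inv(i['view']).T)[...,:3]
E
python3 - <<'E'
from h import *
for n in('top','side'):
    p,d=robot.grab_frame(n); cv2.imwrite(f'pics/{n}.png',p[...,::-1]); np.savez(f'{n}.npz',p=p,d=d)
    print(n,np.linalg.inv(cam(n)[3]['view'])[:3].round(3).tolist(),cam(n)[:3],(d>0).mean())
print(robot.read_t(),robot.read_tcp_rot().round(3),robot.read_force())
E
```

```text
top [[-0.003, -0.993, 0.115, 0.45], [-1.0, 0.001, -0.025, 0.03], [0.025, -0.115, -0.993, 0.961]] (np.float64(473.738505249805), 326.6342180180081, 246.04770617430654) 0.99578125
side [[-0.915, -0.134, 0.382, 0.221], [-0.404, 0.315, -0.859, 0.818], [-0.006, -0.94, -0.342, 0.396]] (np.float64(497.9230964878981), 323.0026031373634, 231.3804290831503) 0.9960579427083334
0.1 [[-0.965 -0.262 -0.   ]
 [-0.262  0.965  0.001]
 [ 0.     0.001 -1.   ]] [0.442952   0.13079007 0.06555509]
```

View pics/top.png

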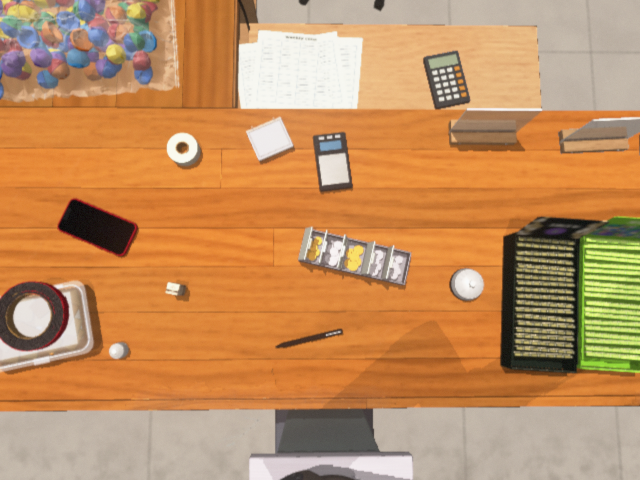

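View pics/side.png

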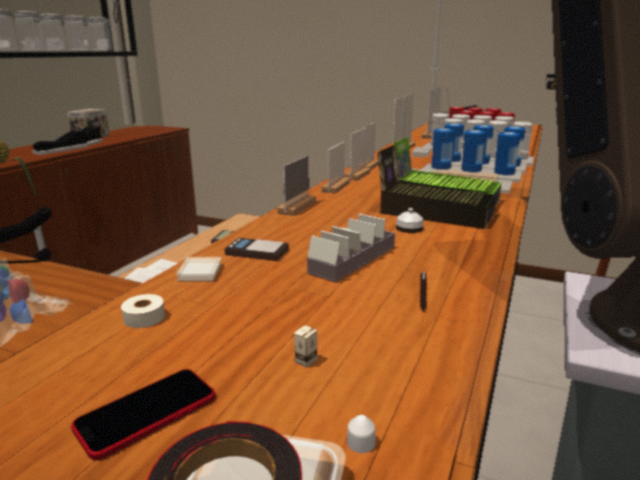

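The top view shows the organiser at about (300–410, 228–287), tilted about 15°. The bell is at (467,284), the packet at (175,289), the pen at (310,339) and the scale at (333,160). The side view shows five open lids around (310–395, 215–275). Next I'll measure from both depth views.

```bash
cat > m.py <<'E'
from h import *
C={}
for n in('top','side'):
    z=np.load(n+'.npz'); C[n]=(cloud(n,z['d']),z['p'])
P,p=C['top']; m=np.zeros((480,640),bool); m[215:300,285:425]=1
Q=P[m]; tbl=Q[Q[:,2]<.008]; print('table z',np.median(tbl[:,2]))
S,_=C['side']; ms=np.zeros((480,640),bool); ms[205:285,300:400]=1; R=S[ms]
A=Q[(Q[:,2]>.010)]; B=R[(R[:,2]>.010)&(np.linalg.norm(R[:,:2]-np.median(A[:,:2],0),axis=1)<.15)]
print(len(A),len(B),'side table',np.median(R[R[:,2]<.008][:,2]))
for nm,X in(('top',A[A[:,2]<.045]),('side low',B[B[:,2]<.036]),('all',np.vstack([A,B])),('alllow',np.vstack([A[A[:,2]<.04],B[B[:,2]<.036]]))):
    r=cv2.minAreaRect(X[:,:2].astype(np.float32)*1000); print(nm,r)
c,(w,h),a=cv2.minAreaRect(A[A[:,2]<.045][:,:2].astype(np.float32)*1000)
b=cv2.boxPoints((c,(w,h),a)); e=[b[1]-b[0],b[2]-b[1]]; e=max(e,key=np.linalg.norm); e/=np.linalg.norm(e); e*=np.sign(e[1])
x=np.array([e[1],-e[0]]); c=np.array(c); print('yaxis',e)
for nm,X in(('top',A),('side',B)):
    l=np.c_[(X[:,:2]*1000-c)@x,(X[:,:2]*1000-c)@e,X[:,2]*1000]
    print(nm,np.percentile(l,[1,50,99],axis=0).round(1).tolist())
    hgt=l[(l[:,2]>45)]
    H,_=np.histogram(hgt[:,1],np.arange(-130,150,5)); print(dict(zip(range(-130,145,5),H.tolist())))
    l=l[abs(l[:,0])<28]
    im=np.zeros((400,800,3),np.uint8)
    for q in l:
        cv2.circle(im,(int(400-q[1]*2.6),int(350-q[2]*2.6)),1,(0,255,255),-1)
    for y in(105,63,21,-21,-63): cv2.circle(im,(int(400-y*2.6),int(350-34*2.6)),3,(0,0,255),-1)
    cv2.imwrite(f'pics/prof_{nm}.png',im)
for nm,(u0,u1,v0,v1) in dict(bell=(445,490,262,305),packet=(160,190,278,302),pen=(270,348,325,352),scale=(308,358,128,195)).items():
    q=P[v0:v1,u0:u1].reshape(-1,3); q=q[q[:,2]>.005]; print(nm,q.min(0).round(3),q.max(0).round(3))
E
python3 m.py
python3 -c "
import cv2,numpy as np
cv2.imwrite('pics/prof.png',np.vstack([cv2.imread('pics/prof_top.png')[100:],cv2.imread('pics/prof_side.png')[100:]]))"
```

```text
table z 0.00010869053116396854
2704 3381 side table -0.0001437757143120666
top ((537.7317504882812, -47.97296142578125), (215.89447021484375, 66.33370971679688), 76.8275146484375)
side low ((537.6116943359375, -47.203529357910156), (220.78843688964844, 67.4143295288086), 76.75508117675781)
all ((504.3812561035156, -39.36286163330078), (220.8114471435547, 137.29104614257812), 76.72025299072266)
alllow ((537.6116943359375, -47.203529357910156), (220.78843688964844, 67.4143295288086), 76.75508117675781)
yaxis [0.22788325 0.9736885 ]
top [[-103.0, -106.1, 10.3], [-2.4, -1.3, 31.3], [32.4, 106.1, 961.3]]
{-130: 0, -125: 0, -120: 0, -115: 0, -110: 0, -105: 0, -100: 0, -95: 0, -90: 0, -85: 0, -80: 0, -75: 0, -70: 37, -65: 141, -60: 0, -55: 0, -50: 0, -45: 0, -40: 0, -35: 18, -30: 97, -25: 110, -20: 1, -15: 0, -10: 0, -5: 0, 0: 0, 5: 0, 10: 0, 15: 0, 20: 22, 25: 85, 30: 19, 35: 0, 40: 0, 45: 0, 50: 0, 55: 56, 60: 53, 65: 29, 70: 0, 75: 0, 80: 0, 85: 8, 90: 62, 95: 74, 100: 64, 105: 0, 110: 0, 115: 0, 120: 0, 125: 0, 130: 0, 135: 0, 140: 0}
side [[-33.0, -104.8, 10.7], [-13.7, 34.9, 45.0], [31.8, 109.3, 74.6]]
{-130: 0, -125: 0, -120: 0, -115: 0, -110: 0, -105: 0, -100: 0, -95: 0, -90: 0, -85: 0, -80: 0, -75: 0, -70: 26, -65: 213, -60: 15, -55: 0, -50: 0, -45: 0, -40: 0, -35: 1, -30: 156, -25: 199, -20: 9, -15: 0, -10: 0, -5: 0, 0: 0, 5: 0, 10: 0, 15: 0, 20: 8, 25: 188, 30: 85, 35: 0, 40: 0, 45: 0, 50: 0, 55: 1, 60: 67, 65: 230, 70: 0, 75: 0, 80: 0, 85: 0, 90: 47, 95: 237, 100: 200, 105: 11, 110: 0, 115: 0, 120: 0, 125: 0, 130: 0, 135: 0, 140: 0}
bell [ 0.445 -0.312  0.005] [0.514 0.03  0.961]
packet [0.45  0.03  0.005] [0.486 0.315 0.961]
pen [ 0.36  -0.034  0.005] [0.45  0.107 0.961]
scale [ 0.45  -0.044  0.005] [0.799 0.034 0.961]
```

View pics/prof.png

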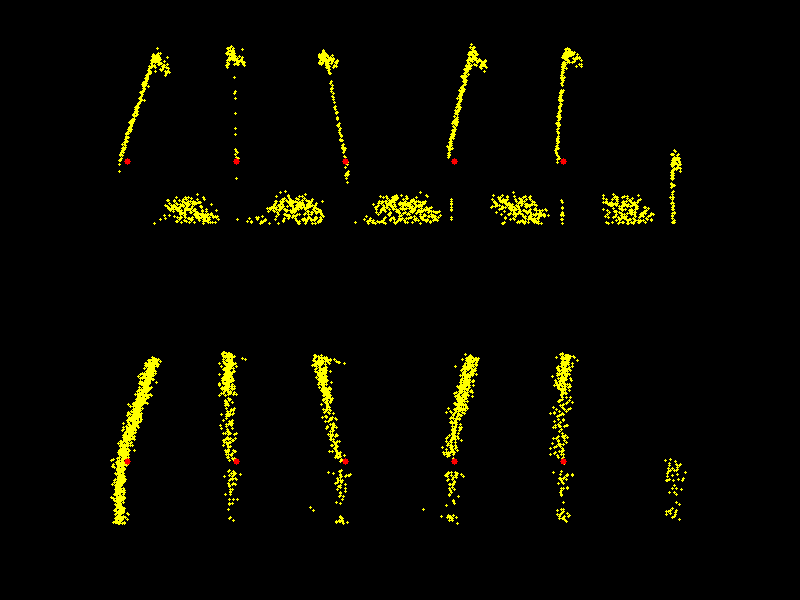

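The profiles show lid angles of about 1.27, 1.57, 1.8, 1.4 and 1.55 rad. All five hinges match the predicted points to within 2–3 mm. The organiser's rectangle measures 216–221 × 66–67 mm, centred at (537.7, −47.6) mm, and the two views agree. I'll shut the gripper and approach beyond the hinge side of lid 1.

```bash
cat >> h.py <<'E'
c=np.array([.5377,-.0476]); ey=np.array([.228,.9737]); ex=np.array([ey[1],-ey[0]])
def at(y,z): return np.r_[c+ey*y,z]
def rot(s):
    Y=np.r_[ex*s,0]; Z=np.array([0,0,-1.]); return np.c_[np.cross(Y,Z),Y,Z]
E
python3 - <<'E'
from h import *
q0=robot.read_qpos(); best=[]
for s in(1,-1):
    qs=[robot.ik(at(y,z),rot(s)) for y,z in((.128,.2),(.128,.0395),(-.1,.0395))]
    print(s,[None if q is None else np.round(q,1).tolist() for q in qs])
    if all(q is not None for q in qs): best.append((np.abs(np.array(qs[0])-q0).max(),s))
s=min(best)[1]; print('s',s)
robot.move_gripper(0.0); print(robot.read_grip_width(),robot.read_t())
robot.goto(at(.128,.2),rot(s)); print(robot.read_t(),robot.read_position(),robot.read_force())
robot.servo_line(at(.128,.0395)); print(robot.read_t(),robot.read_position(),at(.128,.0395),robot.read_force())
p,d=robot.grab_frame('side'); cv2.imwrite('pics/s2.png',cv2.resize(p[150:350,220:480,::-1],None,fx=3,fy=3))
E
```

```text
1 [[27.3, 12.0, -14.8, 0.0, -63.2, 139.5], [27.3, 21.8, -25.3, 0.0, -42.9, 139.5], [5.3, 19.0, -30.1, 0.0, -40.9, 161.5]]
-1 [[27.3, 12.0, -14.8, 0.0, -63.2, -40.5], [27.3, 21.8, -25.3, 0.0, -42.9, -40.5], [5.3, 19.0, -30.1, 0.0, -40.9, -18.5]]
s -1
0.006981232965746971 1.525
4.4333 [0.56698766 0.07636118 0.19998351] [0.45402379 0.01154744 0.53302662]
5.65 [0.56750191 0.07724405 0.04029644] [0.566884  0.0770336 0.0395   ] [-0.03521249 -0.83335361  0.01239697]
```

View pics/s2.png

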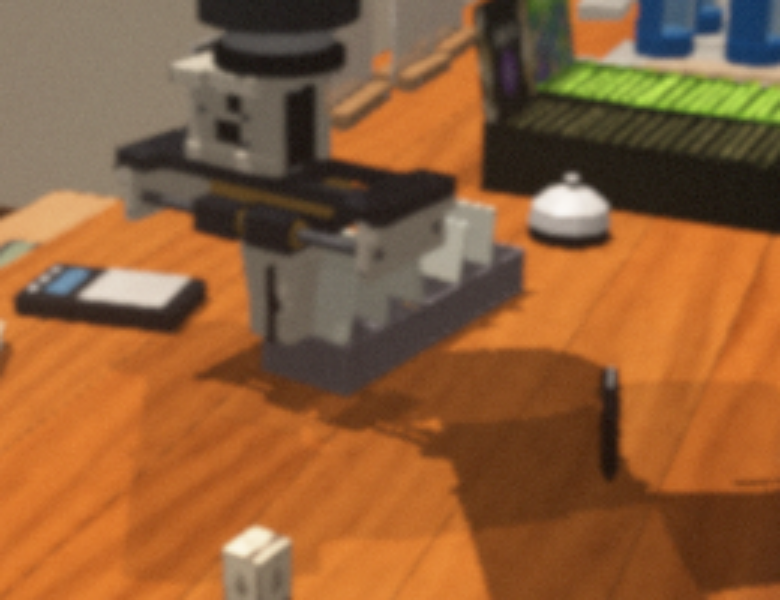

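The fingers are shut and stand at the left end, just beyond lid 1, around (250–330, 250–340) in the crop. The other objects are untouched. Next comes the sweep over the first lid.

```bash
python3 - <<'E'
from h import *
print(robot.read_position())
for y in(.115,.105,.095,.085,.075,.067):
    robot.servo_line(at(y,.0392),speed=.04)
    P=robot.read_position(); print(y,((P[:2]-c)@ey).round(4),((P[:2]-c)@ex).round(4),P[2].round(4),robot.read_force().round(2),robot.read_t())
p,d=robot.grab_frame('side'); cv2.imwrite('pics/s3.png',cv2.resize(p[150:350,220:480,::-1],None,fx=3,fy=3))
E
```

```text
[0.56756788 0.07729263 0.04047403]
0.115 0.1148 0.0001 0.0394 [ 0.43  0.47 -0.47] 6.175
0.105 0.1048 0.0002 0.0394 [1.52 0.12 2.9 ] 6.575
0.095 0.0948 0.0002 0.0395 [1.03 0.7  4.11] 6.975
0.085 0.0852 0.0005 0.0396 [0.1  2.83 5.69] 7.375
0.075 0.0757 0.001 0.04 [1.03 3.6  8.09] 7.775
0.067 0.0668 0.0001 0.0392 [ 1.92 -0.58  2.71] 8.125
```

View pics/s3.png

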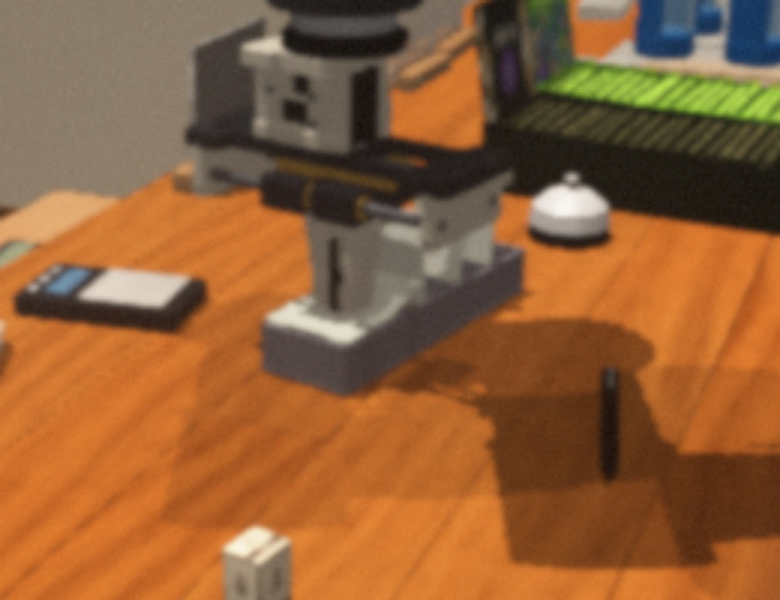

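Lid 1 lies flat, with the fingertip at about (345,300), and the organiser hasn't moved. The upward force reached 8 N, so I'll carry on 1 mm higher.

```bash
python3 - <<'E'
from h import *
z=.0402
for y in np.arange(.057,-.1001,-.010):
    robot.servo_line(at(y,z),speed=.04)
    P=robot.read_position(); F=robot.read_force(); print(y.round(3),((P[:2]-c)@ey).round(4),P[2].round(4),F.round(2),robot.read_t())
    if abs(F[2])>9: z+=.0005
    if np.linalg.norm(F)>18: print('STOP'); break
p,d=robot.grab_frame('side'); cv2.imwrite('pics/s4.png',cv2.resize(p[150:350,220:480,::-1],None,fx=3,fy=3))
E
```

```text
0.057 0.0562 0.04 [-0.14 -0.56  2.08] 8.575
0.047 0.0465 0.0402 [0.33 0.34 2.55] 8.975
0.037 0.0368 0.0404 [1.47 1.05 4.28] 9.375
0.027 0.0262 0.0397 [ 1.18 -0.94  1.08] 9.775
0.017 0.0166 0.0401 [ 0.19 -0.79  0.07] 10.175
0.007 0.0068 0.0405 [ 0.48 -0.18  2.52] 10.575
-0.003 -0.0032 0.0404 [ 0.42 -0.25  4.19] 10.975
-0.013 -0.0135 0.0401 [1.58 0.01 2.81] 11.375
-0.023 -0.0236 0.0399 [-0.29  0.04  0.37] 11.775
-0.033 -0.0334 0.0404 [ 1.14 -1.01  2.41] 12.175
-0.043 -0.0433 0.0404 [-0.08 -0.56  3.97] 12.575
-0.053 -0.0534 0.0404 [2.2  1.08 5.15] 12.975
-0.063 -0.0637 0.0397 [0.57 0.23 0.5 ] 13.375
-0.073 -0.0733 0.0402 [ 0.72  0.49 -0.81] 13.775
-0.083 -0.0833 0.0402 [-0.31  1.04  0.68] 14.175
-0.093 -0.0933 0.0402 [ 0.87 -0.83  0.01] 14.575
```

View pics/s4.png

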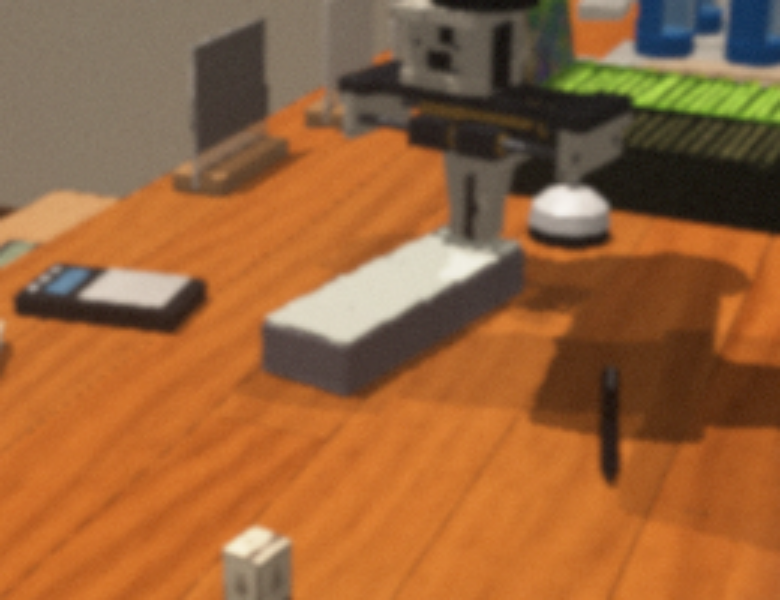

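All five lids look flat, and the organiser and bystanders are where they were. The contact force on lid 5 was close to the sensor noise, so I'll make a gentle guarded touch there. Then I'll lift off and check.

```bash
python3 - <<'E'
from h import *
for z in(.0398,.0394,.0390,.0386,.0382,.0378):
    robot.servo_line(at(-.094,z),speed=.01); robot.dwell(.1)
    F=np.mean([robot.read_force() for _ in range(5)],0); print(z,robot.read_position().round(4),F.round(2))
    if F[2]>3: break
robot.servo_line(at(-.094,.15)); robot.servo_line(at(-.094,.25)-np.r_[0,.2,0],speed=.2)
P=[]
for n in('top','side'):
    p,d=robot.grab_frame(n); X=cloud(n,d)[200:300,285:425].reshape(-1,3)
    l=np.c_[(X[:,:2]-c)@ex,(X[:,:2]-c)@ey,X[:,2]]*1000
    k=(abs(l[:,0])<30)&(abs(l[:,1])<104)
    for y in(105,63,21,-21,-63):
        h=l[k&(l[:,1]<y-28)&(l[:,1]>y-39)][:,2]; print(n,y,len(h),np.percentile(h,[50,98]).round(1) if len(h) else '')
    if n=='top':
        cv2.imwrite('pics/t5.png',p[...,::-1])
        A=X[(X[:,2]>.01)&(X[:,2]<.06)]; print(cv2.minAreaRect(A[:,:2].astype(np.float32)*1000))
print(robot.read_t())
E
```

```text
0.0398 [ 0.5163 -0.1391  0.0398] [-0.24  0.34 -0.21]
0.0394 [ 0.5162 -0.1391  0.0394] [-0.03 -0.3   0.25]
0.039 [ 0.5163 -0.1392  0.039 ] [-0.54  0.34 -0.21]
0.0386 [ 0.5163 -0.1391  0.0386] [-0.78  0.45 -0.16]
0.0382 [ 0.5162 -0.1391  0.0382] [-0.19 -0.6  -0.71]
0.0378 [ 0.5162 -0.1391  0.0378] [ 1.4   0.25 -0.27]
top 105 168 [38.3 41.6]
top 63 168 [38.8 41.9]
top 21 169 [38.9 42.7]
top -21 169 [39.  42.4]
top -63 171 [37.3 40.6]
((537.6048583984375, -48.15276336669922), (216.0384979248047, 66.601806640625), 76.8459243774414)
side 105 88 [38.4 39.4]
side 63 83 [38.8 40. ]
side 21 77 [38.9 40.1]
side -21 69 [38.6 39.7]
side -63 50 [36.9 38.3]
19.0
```

View pics/t5.png

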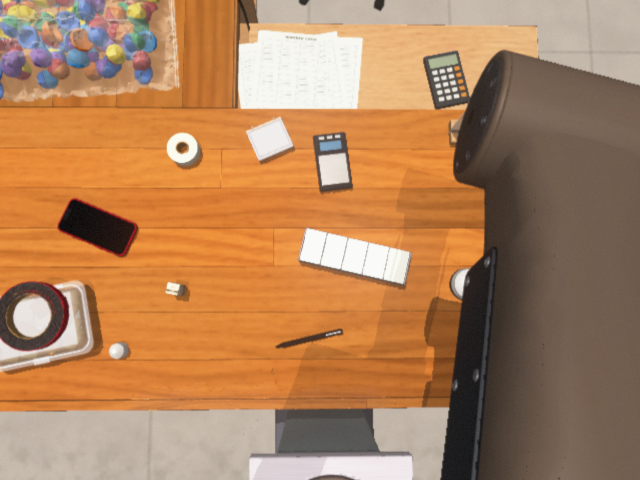

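All five lids read 37–39 mm high, which is within 0.1 rad of shut. The organiser is within 1 mm of its starting place, and the pen, scale and packet haven't moved. The bell at (460,284) is partly hidden by the arm, which is well above it. Handing in.

```bash
python3 -c "
from h import *
print(robot.read_force()); print(robot.job_done())"
```

```text
[ 0.26976488 -0.25810606 -0.14934616]
the job is handed in; nothing more can be done
None
```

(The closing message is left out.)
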